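# Charge the vibratory feeder

### The arm

A 7-joint arm with a two-finger parallel gripper is mounted at the origin on the work surface. World frame = base frame: x ahead of the robot, y to its left, z up, the work surface at z = 0. Lengths are in m, angles in rad, forces in N, time in s.
With the tool pointing down it reaches from about 0.425 to 0.95 m from the base axis. Payload 4.7 kg.
Tool frame: the origin (TCP) lies on the mounting face of the last link; the fingertips stand 173 mm ahead of it and the grasp point (between the pads) lies 155 mm ahead of it; z points along the fingers, y is the direction in which the jaws open and shut (so a half turn about z gives the same grasp; the last joint's range is limited). The gripper opens to 85 mm and grips with 20 to 120 N. Pads are 22 mm wide; open, the fingers measure 114 mm over their backs; the gripper's body (76 mm by 85 mm) begins 54 mm behind the grasp point. The pads swing forward as they close: fully open they stand 13 mm farther back than shut.
Start: joints at [-1.28, 0.469, -0.049, 1.532, 0.024, 1.141, -0.082], TCP at [0.212, 0.641, 0.405] pointing down, gripper open.
Joint ranges: [-2.59, 2.59], [-0.33, 1.99], [-1.39, 1.29], [0.1, 2.45], [-1.04, 4.18], [0.21, 1.99], [-2.66, 2.66]. Speed limits (rad/s): [2.57, 2.57, 3.14, 3.14, 3.14, 3.14, 3.14].

### API

Orientations are given as a unit quaternion [x, y, z, w].
In Python, from plant import robot, eyes, job gives the robot as it stands.
- The arm moves only by the tool arm_command, never from a script. Its argument "targets" is a list that holds one entry, the list of rows, each a list of 4 numbers: the shift along the tool's x, y, z in cm, then the turn about the tool's z in degrees. A call has 1 to 20 rows; each row shifts and turns the pose as measured when the row begins, along the tool's axes as they then stand; what a row does not reach is not made up. A row lasts 1/8 s, in which the tool goes at most 62.5 mm and 10.7 degrees, less where a joint would pass 70% of its speed; a pose out of reach is approached as far as the arm can. A call is refused whole if a number of a shift passes 6.25 or a number of a turn 10.7, either way. A call with a gripper value outside its range is refused whole. "claw" is the gripper's target within -1 to 1 (fully open at 1, half-way at 0, shut at -1), set as the call begins (left out, the last holds). The fingers move at their own pace and stop on an object; "grip_force" is the grip in N (left out, the last holds). Time passes only in rows, so rows that do not move let the fingers close. It gives the time, the measured TCP pose, the force and the opening at its end, in the units of the state.
- robot.get_obs(): the state, without advancing time (a new reading comes with each control period).
- eyes.snapshot(name): name is "scene" or "top" or "wrist"; returns (picture, depth): 480x640x3 uint8, blue, green, red; 480x640 float32, m along the optical axis (not along the pixel's ray), 0 where there is no reading.
- eyes.camera_info(name): a dict with "fx", "fy", "cx", "cy" (pixels), "eye" and "orientation" of the camera in the world. Camera axes: x right, y down, z forward; pixel columns grow to the right and rows downward; lengths in m; the calibration is good to about 2 mm. A picture is of the moment at which its call begins: read the wrist's pose just before it. camera_info takes no time and is no camera call; for the wrist camera it gives the pose at the moment of the call.
- job.finish_job(): hands the job in, once; it reports no verdict.
The state is a dict: "time_s": time; "qpos": joint angles; "joint_vel": joint speeds; "tau": joint torques, N m; "ee_pos": TCP position; "ee_rot": TCP orientation; "ft_force": force on the tool from outside, world axes, zero at the start; "moment": the same for the moment, N m; "finger_gap": finger opening in m.
Only numpy, scipy, OpenCV 4.12 (cv2) and the standard library are available. Lean on these libraries where they do the work, as an engineer would, in place of code of your own. Each camera call takes 0.05 s, during which the arm holds its last target. There are 200 camera calls.

### The job

Charge the feeder: push the loaded tray up to the hopper by its upright handle and tip it over the sill until all five lumps are in the hopper, spilling none, then set the tray back down flat on its loading shelf, drawn back clear of the hopper, and shut the hopper lid. With the lid shut, push the jog lever on the control box fully forward (away from the robot), hold it there for a second and let it spring back to the middle. Leave the glassware and the sample tin standing where they are.

Things in the scene. Friction and masses are not known exactly. Their poses are not given: they have to be found in the camera images.
- feeder: Vibratory feeder, fixed, 450 mm long (own y), 165 mm wide (own x). Origin under its middle on the bench, z up; +y runs from the loading shelf (over the white drive housing) to the hopper, +x points away from the robot. Past the hopper a low trough (73 mm high) ends at y = 225 mm.
- shelf (a point): Middle of the flat loading shelf, at feeder (0, -112, 115) mm; axes as the feeder's. The shelf runs from feeder y = -220 to -3 mm between side guides 138 mm apart and 20 mm high, with a 10 mm upstand at its rear end; the sill closes its hopper end.
- sill_top (a point): Middle of the top of the sill, the 6 mm thick, round-topped wall at feeder y = 0 that parts shelf and hopper: 125 mm above the bench, 10 mm above the shelf; axes as the feeder's.
- hopper_floor (a point): Centre of the hopper's floor, at feeder (0, 81, 45) mm; axes as the feeder's. The hopper is an open-topped steel box beyond the sill, inside y = 3 to 161 and x = -71 to 71 mm of the feeder, its side and back walls up to 150 mm above the bench.
- tray: Loose steel tray on the shelf, set back 33 to 56 mm from the sill, 170 mm long (own y), 130 mm wide, 0.5 kg empty. Origin under its centre, z up, +y to the hopper. Floor 15 mm up, walls to 50 to 55 mm, open at the +y end. Pushed forward by the handle it slides, then stops at the sill and tips about the sill's top as the bar is pushed on and up. Lumps slide off at 40 to 60 degrees.
- tray_bar (a point): Middle of the tray's handle bar: the top of an upright loop of 10 mm round steel rod on the rear wall, at tray (0, -83.5, 115) mm. The bar is level, along the tray's x, 72 mm between the uprights' centre lines; free space 55 mm below it down to the rear wall. Axes as the tray's.
- tray_lip (a point): Top of the tray's front lip, at tray (0, 85, 15) mm; axes as the tray's. A 12 mm deep strip under the floor, front face at tray y = 60 mm, stops against the sill and hooks behind it when the tray tips, so the tray cannot slide in; the lip then reaches 22 mm past the sill. The lid cannot shut while the lip is over the hopper.
- lid (a joint): Hopper lid's angle in rad: 0 shut, about 1.75 to 2.0 at the start (leaning open past upright). Its hinge runs along the feeder's x at feeder y = 168 mm, 153 mm above the bench, on the far side of the hopper from the tray. Once pushed back over upright (below about 1.5) it falls shut by itself, with little resistance.
- lid_edge (a point): Middle of the lid's free edge, 166 mm from the hinge. The lid is a flat aluminium plate 154 mm wide and 3 mm thick, with a finger lip 70 mm wide along the free edge that stands 15 mm out of its upper face (towards feeder +y while the lid is open).
- jog_box: Feeder control box, fixed, white, 120 x 100 x 68 mm, with a dark-edged display on the side towards the robot and the jog lever in the middle of its top. It stands at one end of the feeder (either end). Origin under its centre on the bench; +x is forward (away from the robot), z up.
- jog_lever (a joint): Jog lever's angle in rad: 0 in the middle (upright), + forward (knob towards the box's +x), stops at +-0.45. Spring-centred: about 3.4 N at the knob when fully over. It pivots 69 mm above the bench.
- jog_knob (a point): Centre of the lever's black ball knob, 24 mm diameter, 66 mm above the pivot, 135 mm above the bench when centred, on an 8 mm rod.
- lump1: Grey mineral lump, irregular, about 45 x 40 x 36 mm, 65 g. Origin at its middle, about 17 mm above what it rests on.
- lump2: Grey mineral lump, irregular, about 45 x 40 x 36 mm, 65 g. Origin at its middle, about 17 mm above what it rests on.
- lump3: Grey mineral lump, irregular, about 45 x 40 x 36 mm, 65 g. Origin at its middle, about 17 mm above what it rests on.
- lump4: Grey mineral lump, irregular, about 45 x 40 x 36 mm, 65 g. Origin at its middle, about 17 mm above what it rests on.
- lump5: Grey mineral lump, irregular, about 45 x 40 x 36 mm, 65 g. Origin at its middle, about 17 mm above what it rests on.
- case: Closed aluminium case, fixed, 120 x 100 x 80 mm, at the end of the feeder where the control box is not. Origin under its centre. Bystander.
- bottle: Amber bottle with blue cap, 64 mm diameter, 165 mm tall, on the bench on the robot's side of the feeder. Origin under its centre. Bystander.
- beaker: Glass beaker, 74 mm diameter, 95 mm tall, on the robot's side of the feeder. Origin under its centre. Bystander.
- cylinder: Measuring cylinder, 230 mm tall, 32 mm diameter on a 72 mm foot, behind the feeder. Origin under its centre. Bystander.
- tin: Round aluminium sample tin, 66 mm diameter, 45 mm tall, behind the feeder. Origin under its centre. Bystander.
There are look-alikes about, which are no part of the job. Leave any green, turquoise or yellow look-alike of the tray alone.

How it is judged:
By the outcome, as a careful person would: the job done as asked, in the order asked, and still so for the second after the job is handed in, with the robot touching nothing.
It also fails if it takes over 69 s, if anything falls off the work surface, if the arm or the gripper's body presses on something with over 40 N, if the wrist force passes 120 N, or if a joint passes its speed limit or range.

## Working session

There is one attempt and no reset: what is moved stays moved. The work goes in short steps, Python scripts to look and compute and a tool call to move; the robot and the scene stay as the last step left them, time stands still between calls to the robot, and variables do not carry over. Pictures are saved under pics/ and viewed, about 8 in all and at most 12, crops included, and the job is handed in when it is done.

Besides the shell and the picture viewer there is one more tool, called as name([rows], argument=value, ...), one row to a line, values as JSON. arm_command: Moves the arm, as the interface text tells. Its arguments: {"type":"object","properties":{"targets":{"type":"array"},"claw":{"type":"number"},"grip_force":{"type":"number"}},"required":["targets"]}

```bash
ls; mkdir -p pics
cat > h.py <<'E'
import numpy as np, cv2
from scipy.spatial.transform import Rotation as R
from plant import robot, eyes, job
def snap(n):
    ci=eyes.camera_info(n); im,d=eyes.snapshot(n); return ci,im,d
def cloud(ci,d):
    v,u=np.mgrid[0:480,0:640]
    p=np.stack([(u-ci['cx'])/ci['fx']*d,(v-ci['cy'])/ci['fy']*d,d],-1)
    o=ci['orientation']
    M=R.from_quat(o).as_matrix() if np.size(o)==4 else np.array(o).reshape(3,3)
    return p@M.T+np.array(ci['eye'])
E
python3 - <<'E'
from h import *
o=robot.get_obs(); print({k:np.round(v,3) for k,v in o.items()})
for n in ['scene','top']:
    ci,im,d=snap(n); print(n,ci)
    cv2.imwrite(f'pics/{n}0.png',im); np.savez(f'{n}0.npz',im=im,d=d,P=cloud(ci,d))
E
```

```text
pics
{'time_s': np.float64(0.0), 'qpos': array([-1.28 ,  0.469, -0.049,  1.534,  0.024,  1.141, -0.082]), 'joint_vel': array([-0.001,  0.001, -0.001, -0.001, -0.001, -0.   , -0.001]), 'tau': array([ 0.0000e+00, -5.1030e+01, -4.6000e-02, -2.3771e+01,  1.1000e-02,
        7.0000e-03,  0.0000e+00]), 'ee_pos': array([0.212, 0.641, 0.404]), 'ee_rot': array([ 0.159,  0.987, -0.001, -0.   ]), 'ft_force': array([-0.874, -0.217,  0.303]), 'moment': array([ 0.023,  0.065, -0.005]), 'finger_gap': np.float64(0.086)}
scene {'fx': 587.4207278823684, 'fy': 587.4207278823684, 'cx': 319.8858804577572, 'cy': 233.7070567306811, 'eye': array([ 1.41614196, -0.008678  ,  0.92578376]), 'orientation': array([ 0.654044  ,  0.62806066, -0.29147266, -0.30464725])}
top {'fx': 472.66738643343285, 'fy': 472.66738643343285, 'cx': 314.98527017486606, 'cy': 236.13925516939983, 'eye': array([0.44545671, 0.02188202, 1.11425939]), 'orientation': array([ 0.71055347, -0.70189652,  0.0338642 , -0.03616973])}
```

View pics/scene0.png

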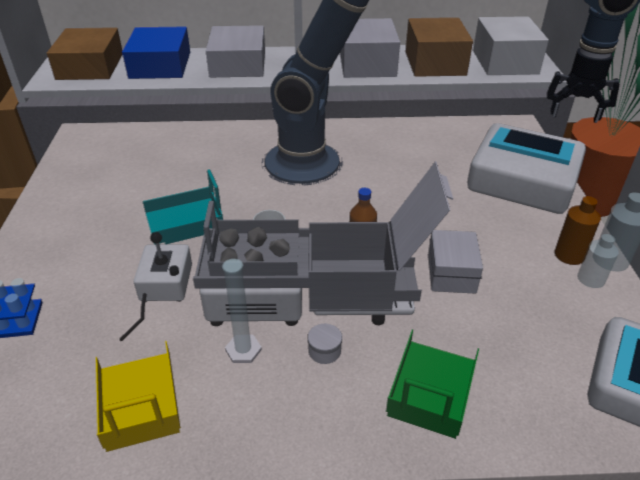

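View pics/top0.png

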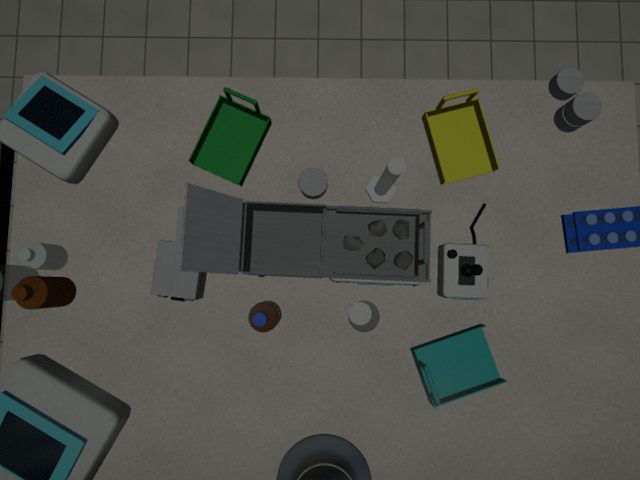

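Run:
```python
from h import *
for n in ['top','scene']:
    z=np.load(n+'0.npz'); P=z['P']; d=z['d']; im=z['im']
    ok=(d>0)
    def sel(b,zr): 
        x0,x1,y0,y1=b
        m=ok&(P[...,0]>x0)&(P[...,0]<x1)&(P[...,1]>y0)&(P[...,1]<y1)&(P[...,2]>zr[0])&(P[...,2]<zr[1])
        return m
    print(n,'bench z',np.median(P[...,2][sel((.3,.7,-.3,.4),(-.03,.03))]))
    for nm,b,zr in [('hopper walls',(.3,.7,-.05,.4),(.146,.154)),('lid',(.3,.7,.1,.5),(.17,.4)),('bar',(.3,.7,-.3,-.1),(.2,.245)),('traywalls',(.3,.7,-.3,.1),(.16,.175)),('guides',(.3,.7,-.3,.1),(.131,.138)),('boxtop',(.3,.6,-.5,-.23),(.062,.074)),('boxknob',(.3,.6,-.5,-.23),(.1,.16)),('knob2',(.3,.6,-.5,-.23),(.076,.095))]:
        m=sel(b,zr); Q=P[m]
        if len(Q)<5: print(nm,len(Q)); continue
        r=cv2.minAreaRect((Q[:,:2]*1000).astype(np.float32))
        print(nm,len(Q),np.round(np.array(r[0])),np.round(r[1]),round(r[2],1),'min',Q.min(0).round(3),'max',Q.max(0).round(3),'mean',Q.mean(0).round(3))
        if nm=='lid':
            c=Q.mean(0);u,s,vt=np.linalg.svd(Q-c,full_matrices=False); print('  normal',vt[2].round(3),vt[0].round(3),s.round(2))
```

```text
top bench z 0.00011165998943896138
hopper walls 552 [497.  67.] [229. 226.] 88.2 min [ 0.386 -0.048  0.146] max [0.613 0.181 0.154] mean [0.536 0.101 0.15 ]
lid 4657 [485. 209.] [276. 108.] 12.7 min [0.362 0.126 0.17 ] max [0.618 0.271 0.303] mean [0.539 0.225 0.245]
  normal [ 0.027  0.878 -0.478] [0.04  0.477 0.878] [3.05 2.96 0.19]
bar 585 [ 588. -158.] [210.  37.] 20.9 min [ 0.484 -0.187  0.2  ] max [ 0.687 -0.108  0.239] mean [ 0.602 -0.151  0.229]
traywalls 929 [ 569. -101.] [170. 213.] 88.3 min [ 0.46  -0.186  0.16 ] max [ 0.675 -0.013  0.175] mean [ 0.532 -0.115  0.164]
guides 1670 [ 559. -108.] [389. 209.] 88.2 min [ 0.451 -0.3    0.131] max [0.663 0.085 0.138] mean [ 0.532 -0.097  0.133]
boxtop 2051 [ 477. -306.] [ 99. 120.] 87.4 min [ 0.417 -0.357  0.062] max [ 0.537 -0.256  0.074] mean [ 0.475 -0.305  0.068]
boxknob 116 [ 478. -306.] [23. 21.] 2.3 min [ 0.466 -0.317  0.102] max [ 0.489 -0.295  0.151] mean [ 0.477 -0.305  0.141]
knob2 144 [ 500. -297.] [70. 39.] 39.8 min [ 0.465 -0.317  0.076] max [ 0.522 -0.264  0.095] mean [ 0.494 -0.289  0.08 ]
scene bench z 0.001140256
[... 352 characters left out ...]
.9 min [ 0.488 -0.19   0.2  ] max [ 0.691 -0.111  0.239] mean [ 0.627 -0.148  0.224]
traywalls 1143 [ 575. -104.] [172. 228.] 88.6 min [ 0.46 -0.19  0.16] max [ 0.688 -0.016  0.175] mean [ 0.544 -0.112  0.165]
guides 1686 [ 570. -101.] [400. 234.] 89.7 min [ 0.453 -0.3    0.131] max [0.687 0.1   0.138] mean [ 0.544 -0.073  0.134]
boxtop 1574 [ 479. -309.] [ 99. 124.] 88.0 min [ 0.416 -0.36   0.062] max [ 0.541 -0.258  0.074] mean [ 0.486 -0.309  0.069]
boxknob 143 [ 481. -308.] [20. 23.] 18.5 min [ 0.47  -0.319  0.101] max [ 0.491 -0.298  0.149] mean [ 0.483 -0.308  0.134]
knob2 151 [ 496. -295.] [74. 24.] 44.6 min [ 0.469 -0.322  0.076] max [ 0.525 -0.267  0.095] mean [ 0.497 -0.294  0.081]
```

Run:
```python
from h import *
t=np.radians(-1.8); ex=np.array([np.cos(t),np.sin(t)]); ey=np.array([-np.sin(t),np.cos(t)])
for n in ['top','scene']:
    z=np.load(n+'0.npz'); P=z['P'].reshape(-1,3); P=P[z['d'].ravel()>0]
    F=np.c_[P[:,:2]@ex,P[:,:2]@ey,P[:,2]]   # feeder-aligned, world origin
    def q(nm,xr,yr,zr):
        m=np.all([(F[:,i]>r[0])&(F[:,i]<r[1]) for i,r in enumerate((xr,yr,zr))],0); Q=F[m]
        if len(Q)<4: print(n,nm,len(Q));return Q
        print(n,nm,len(Q),'p2',np.percentile(Q,2,0).round(4),'p98',np.percentile(Q,98,0).round(4),'med',np.median(Q,0).round(4)); return Q
    q('nearwall',(.42,.50,),(0.03,.13),(.145,.154))
    q('farwall',(.57,.64),(0.03,.13),(.145,.154))
    q('backwall',(.48,.59),(0.1,.22),(.145,.154))
    q('sill',(.48,.59),(-.04,.04),(.118,.129))
    q('bar',(.48,.61),(-.25,-.1),(.226,.24))
    b=q('rearwall',(.48,.61),(-.25,-.1),(.162,.172))
    q('trayside near',(.42,.50),(-.2,-.03),(.16,.172))
    q('trayside far',(.57,.625),(-.2,-.03),(.16,.172))
    q('upstand',(.48,.61),(-.3,-.19),(.115,.13))
    q('lidtop',(.42,.66),(.2,.33),(.285,.32))
    q('lid bot',(.48,.61),(.14,.26),(.155,.17))
    q('shelf',(.48,.61),(-.04,.01),(.11,.119))
    for nm,xr,yr,zr in [('cyl',(.58,.72),(-.2,0),(.2,.24)),('tin',(.6,.75),(-.05,.1),(.03,.05)),('bottle',(.3,.42),(.05,.2),(.14,.18)),('beaker',(.3,.42),(-.15,.03),(.05,.11))]: q(nm,xr,yr,zr)
```

```text
top nearwall 97 p2 [0.4573 0.0328 0.1467] p98 [0.4611 0.1269 0.1531] med [0.4592 0.0797 0.15  ]
top farwall 112 p2 [0.6028 0.033  0.1453] p98 [0.6072 0.1276 0.1528] med [0.6048 0.0794 0.1493]
top backwall 122 p2 [0.4828 0.188  0.146 ] p98 [0.586  0.1932 0.1533] med [0.5331 0.19   0.1499]
top sill 444 p2 [ 0.4826 -0.0382  0.1182] p98 [0.5874 0.03   0.1289] med [ 0.5369 -0.0034  0.1273]
top bar 236 p2 [ 0.4924 -0.1703  0.2301] p98 [ 0.5678 -0.1606  0.2373] med [ 0.5282 -0.1647  0.2339]
top rearwall 243 p2 [ 0.4871 -0.167   0.1621] p98 [ 0.595  -0.1066  0.1711] med [ 0.5568 -0.1564  0.1656]
top trayside near 238 p2 [ 0.4656 -0.1659  0.1602] p98 [ 0.4997 -0.035   0.1697] med [ 0.4835 -0.089   0.1641]
top trayside far 160 p2 [ 0.5711 -0.166   0.1603] p98 [ 0.5953 -0.0341  0.1697] med [ 0.593  -0.1136  0.1648]
top upstand 95 p2 [ 0.482  -0.1978  0.1163] p98 [ 0.6005 -0.1914  0.1276] med [ 0.5389 -0.1957  0.1247]
top lidtop 998 p2 [0.4601 0.2617 0.2855] p98 [0.6046 0.2854 0.3014] med [0.5315 0.2686 0.295 ]
top lid bot 394 p2 [0.4824 0.1915 0.1552] p98 [0.6053 0.2031 0.1696] med [0.5411 0.19
[... 1430 characters left out ...]
3]
scene lidtop 591 p2 [0.4638 0.2589 0.2856] p98 [0.6091 0.2826 0.3023] med [0.54   0.2657 0.2953]
scene lid bot 294 p2 [0.4839 0.1888 0.1552] p98 [0.6084 0.1999 0.1696] med [0.5498 0.1947 0.1616]
scene shelf 245 p2 [ 0.481  -0.0348  0.1106] p98 [0.6094 0.0096 0.1187] med [0.5582 0.003  0.1157]
scene cyl 453 p2 [ 0.6582 -0.1232  0.2011] p98 [ 0.6914 -0.0921  0.233 ] med [ 0.683  -0.1067  0.2291]
scene tin 1199 p2 [ 0.6055 -0.0415  0.0314] p98 [0.7093 0.0856 0.0492] med [0.6711 0.048  0.0448]
scene bottle 186 p2 [0.3561 0.1308 0.1412] p98 [0.384  0.1571 0.1687] med [0.3764 0.1438 0.1628]
scene beaker 231 p2 [ 0.3437 -0.1023  0.0748] p98 [ 0.3724 -0.0368  0.0978] med [ 0.3502 -0.0706  0.088 ]
```

arm_command([
  [[0,0,-5,-5.5],[0,0,-5,-5.5],[0,0,-5,-5.5],[0,0,0,0]],
], claw=1)

```text
time_s: 0.6
ee_pos: [0.2121, 0.6411, 0.5546]
ee_rot: [0.011, 1.0, -0.004, -0.001]
ft_force: [-0.7, 0.5, 0.2]
finger_gap: 0.0856
```

```bash
cat >> h.py <<'E'
t=np.radians(-1.8); ex=np.array([np.cos(t),np.sin(t)]); ey=np.array([-np.sin(t),np.cos(t)])
def state():
    o=robot.get_obs(); p=o['ee_pos']; M=R.from_quat(o['ee_rot']).as_matrix()
    print('t',round(float(o['time_s']),2),'F tcp',np.round([p[:2]@ex,p[:2]@ey,p[2]],4),'jaw yaw',round(np.degrees(np.arctan2(M[1,1],M[0,1])),2),'tilt z',M[:,2].round(3),'force',np.round(o['ft_force'],1),'gap',round(float(o['finger_gap']),4),'q',np.round(o['qpos'],2))
    return o
E
python3 -c "
from h import *
state()"
```

```text
t 0.6 F tcp [0.1919 0.6474 0.5546] jaw yaw 88.72 tilt z [-0.002 -0.008 -1.   ] force [-0.7  0.5  0.2] gap 0.0856 q [-1.24  0.4  -0.1   1.31  0.04  1.45  0.2 ]
```

arm_command([
  [[-4.86,-2.9,0,0.5],[-4.86,-2.9,0,0],[-4.86,-2.9,0,0],[-4.86,-2.9,0,0],[-4.86,-2.9,0,0],[-4.86,-2.9,0,0],[-4.86,-2.9,0,0],[0,-5,0,0],[0,-5,0,0],[0,-5,0,0],[0,-5,0,0],[0,-5,0,0],[0,-5,0,0],[0,-5,0,0],[0,-5,0,0],[0,-5,0,0],[0,-5,0,0],[0,-5,0,0],[0,-4,0,0],[0,0,0,0]],
])

```text
time_s: 3.1
ee_pos: [0.5324, -0.1876, 0.5372]
ee_rot: [0.02, 0.999, -0.017, -0.024]
ft_force: [0.0, -0.1, 0.5]
finger_gap: 0.0856
```

```bash
python3 -c "
from h import *
state()
ci,im,d=snap('wrist'); cv2.imwrite('pics/w1.png',im); P=cloud(ci,d).reshape(-1,3); P=P[d.ravel()>0]
F=np.c_[P[:,:2]@ex,P[:,:2]@ey,P[:,2]]
m=(F[:,2]>.228)&(F[:,2]<.24)&(F[:,0]>.48)&(F[:,0]<.6)&(F[:,1]<-.1)&(F[:,1]>-.25); Q=F[m]; print(len(Q),Q.min(0),Q.max(0),np.median(Q,0))
if len(Q): print(np.polyfit(Q[:,0],Q[:,1],1))
"
```

```text
t 3.1 F tcp [ 0.538  -0.1707  0.5372] jaw yaw 87.7 tilt z [-0.049 -0.033 -0.998] force [ 0.  -0.1  0.5] gap 0.0856 q [-0.03  0.21  0.35  1.62 -0.02  1.37  1.85]
1645 [ 0.49155589 -0.17065737  0.22925115] [ 0.57298967 -0.16127447  0.23716707] [ 0.52889333 -0.16609584  0.23417988]
[-0.00166793 -0.16530568]
```

arm_command([
  [[-0.4,0.75,2,0],[-0.4,0.75,2,0],[0,0,2,0],[0,0,2,0],[0,0,2,0],[0,0,2,0],[0,0,2,0],[0,0,1.5,0.5],[0,0,0,0]],
])

```text
time_s: 4.28
ee_pos: [0.5345, -0.1586, 0.3691]
ee_rot: [0.013, 0.999, -0.012, -0.029]
ft_force: [-0.4, 0.3, 0.6]
finger_gap: 0.0854
```

```bash
cat >> h.py <<'E'
def grip(o,L=.155):
    p=o['ee_pos']+L*R.from_quat(o['ee_rot']).as_matrix()[:,2]; return np.round([p[:2]@ex,p[:2]@ey,p[2]],4)
E
python3 -c "
from h import *
o=state(); print(grip(o))
ci,im,d=snap('scene'); cv2.imwrite('pics/s1.png',cv2.resize(im[80:340,130:480],None,fx=2,fy=2))
"
```

```text
t 4.28 F tcp [ 0.5392 -0.1418  0.3691] jaw yaw 88.58 tilt z [-0.059 -0.023 -0.998] force [-0.4  0.3  0.6] gap 0.0854 q [-0.04  0.33  0.31  1.86 -0.07  1.02  1.84]
[ 0.5302 -0.1457  0.2144]
```

View pics/s1.png

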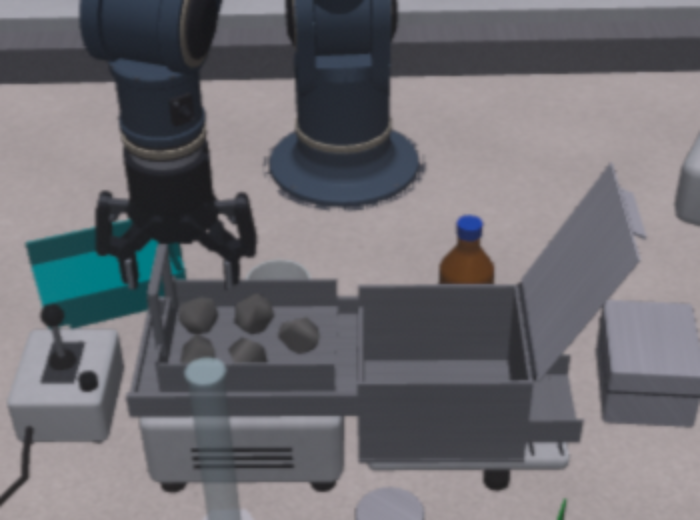

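arm_command([
  [[0,-1,-0.6,0],[0,-1,-0.4,0],[0,0,0,0],[0,0,0,0]],
])

```text
time_s: 4.82
ee_pos: [0.5356, -0.1809, 0.3839]
ee_rot: [0.013, 0.999, -0.013, -0.026]
ft_force: [0.6, -0.1, 0.9]
finger_gap: 0.0855
```

```bash
python3 -c "
from h import *
o=state(); print(grip(o))
"
```

```text
t 4.83 F tcp [ 0.541  -0.164   0.3839] jaw yaw 88.5 tilt z [-0.052 -0.025 -0.998] force [ 0.6 -0.1  0.9] gap 0.0855 q [-0.01  0.32  0.32  1.83 -0.07  1.05  1.88]
[ 0.533  -0.1681  0.2292]
```

arm_command([
  [[0,0.2,0.3,0],[0,0,0,0],[0,0,0,0],[0,0,0,0],[0,0,0,0],[0,0,0,0]],
], claw=-1, grip_force=30)

```text
time_s: 5.58
ee_pos: [0.5354, -0.1785, 0.3804]
ee_rot: [0.013, 0.999, -0.013, -0.026]
ft_force: [-0.2, 0.6, 0.5]
finger_gap: 0.0087
```

```bash
python3 -c "
from h import *
o=state(); print(grip(o))
"
```

```text
t 5.58 F tcp [ 0.5408 -0.1616  0.3804] jaw yaw 88.54 tilt z [-0.053 -0.025 -0.998] force [-0.2  0.6  0.5] gap 0.0087 q [-0.02  0.33  0.32  1.83 -0.07  1.04  1.87]
[ 0.5327 -0.1657  0.2257]
```

arm_command([
  [[0,0.7,0,0],[0,0.9,-0.05,0],[0,0.9,-0.05,0],[0,0.8,0,0],[0,0.5,0,0],[0,0.3,0,0],[0,0,0,0]],
])

```text
time_s: 6.45
ee_pos: [0.5361, -0.1367, 0.3804]
ee_rot: [0.014, 0.999, -0.015, -0.026]
ft_force: [-0.5, -3.2, -0.2]
finger_gap: 0.0088
```

```bash
python3 -c "
from h import *
o=state(); print(grip(o))
"
```

```text
t 6.45 F tcp [ 0.5401 -0.1198  0.3804] jaw yaw 88.48 tilt z [-0.053 -0.029 -0.998] force [-0.5 -3.2 -0.2] gap 0.0088 q [-0.08  0.31  0.3   1.86 -0.06  1.04  1.79]
[ 0.5321 -0.1245  0.2257]
```

arm_command([
  [[0,0.7,-0.75,0],[0,0.7,-0.81,0],[0,0.7,-0.81,0],[0,0.81,-0.69,0],[0,0.81,-0.69,0],[0,0.81,-0.69,0],[0,0.91,-0.55,0],[0,0.91,-0.55,0],[0,0.91,-0.55,0],[0,0,0,0]],
])

```text
time_s: 7.7
ee_pos: [0.5402, -0.0559, 0.4417]
ee_rot: [0.013, 0.999, -0.014, -0.03]
ft_force: [-2.1, -2.8, -0.4]
finger_gap: 0.0087
```

```bash
python3 -c "
from h import *
o=state(); print(grip(o))
ci,im,d=snap('scene'); cv2.imwrite('pics/s2.png',cv2.resize(im[80:340,130:480],None,fx=2,fy=2))
"
```

```text
t 7.7 F tcp [ 0.5417 -0.0389  0.4417] jaw yaw 88.56 tilt z [-0.059 -0.028 -0.998] force [-2.1 -2.8 -0.4] gap 0.0087 q [-0.21  0.23  0.27  1.8  -0.03  1.18  1.62]
[ 0.5326 -0.0434  0.287 ]
```

View pics/s2.png

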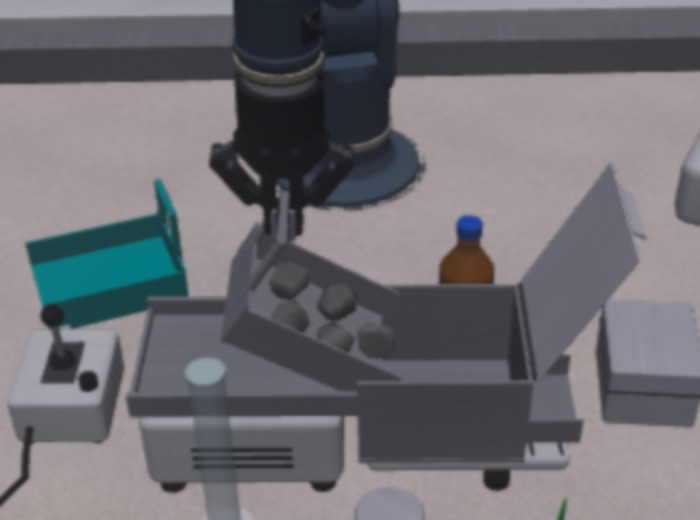

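arm_command([
  [[0,0.75,-0.32,0],[0,0.77,-0.3,0],[0,0.77,-0.26,0],[0,0.77,-0.2,0],[0,0.77,-0.17,0],[0,0.77,-0.15,0],[0,0.77,-0.12,0],[0,0.77,-0.07,0],[0,0.77,-0.04,0],[0,0.77,-0.02,0],[0,0.77,0.02,0],[0,0,0,0],[0,0,0,0]],
])

```text
time_s: 9.38
ee_pos: [0.5438, 0.0355, 0.4569]
ee_rot: [0.013, 0.999, -0.013, -0.029]
ft_force: [-0.9, -1.4, -0.0]
finger_gap: 0.0089
```

```bash
python3 -c "
from h import *
o=state(); print(grip(o))
ci,im,d=snap('scene'); ci,i2,d=snap('top'); cv2.imwrite('pics/s3.png',np.vstack([cv2.resize(im[120:320,180:480],(600,400)),cv2.resize(i2[190:290,220:450],(600,200))]))
"
```

```text
t 9.38 F tcp [0.5424 0.0525 0.4569] jaw yaw 88.53 tilt z [-0.059 -0.026 -0.998] force [-0.9 -1.4 -0. ] gap 0.0089 q [-0.33  0.22  0.22  1.77 -0.03  1.21  1.44]
[0.5335 0.0483 0.3022]
```

View pics/s3.png

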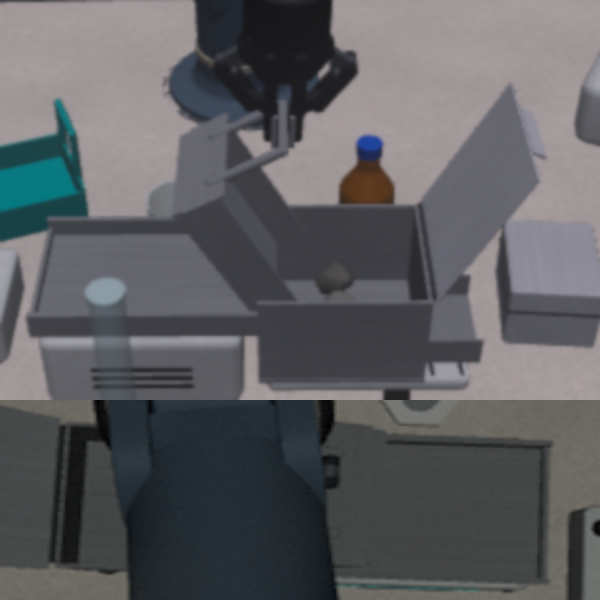

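arm_command([
  [[0,0.77,0.04,0],[0,0.77,0.07,0],[0,0.77,0.1,0],[0,0.77,0.12,0],[0,0,0,0],[0,0,0,0],[0,0,0,0]],
])

```text
time_s: 10.35
ee_pos: [0.5445, 0.068, 0.4513]
ee_rot: [0.013, 0.999, -0.014, -0.029]
ft_force: [-0.2, -1.1, -1.1]
finger_gap: 0.0089
```

```bash
python3 -c "
from h import *
o=state(); print(grip(o))
ci,im,d=snap('scene'); ci,i2,d=snap('wrist'); cv2.imwrite('pics/s4.png',np.hstack([cv2.resize(im[120:320,200:460],(520,400)),cv2.resize(i2,(280,400))]))
"
```

```text
t 10.35 F tcp [0.5421 0.0851 0.4513] jaw yaw 88.5 tilt z [-0.059 -0.026 -0.998] force [-0.2 -1.1 -1.1] gap 0.0089 q [-0.37  0.24  0.2   1.77 -0.03  1.21  1.38]
[0.5331 0.0807 0.2966]
```

View pics/s4.png

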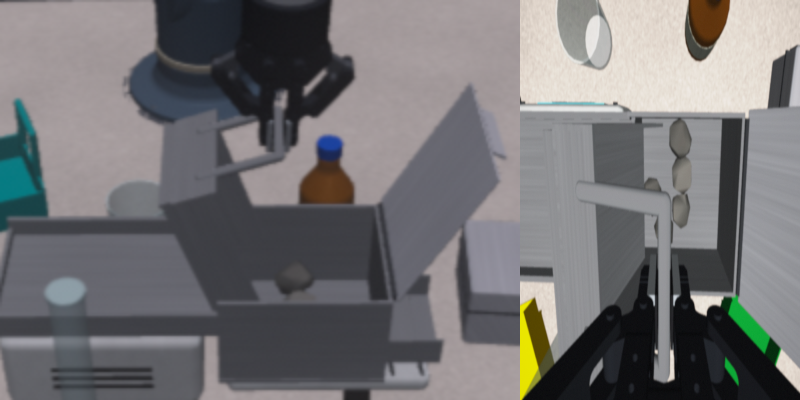

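arm_command([
  [[0,-1.0,-0.25,0],[0,-1.0,-0.2,0],[0,-1.05,-0.15,0],[0,-1.55,-0.08,0],[0,-1.57,0,0],[0,-1.55,0.18,0],[0,-1.55,0.28,0],[0,-1.5,0.44,0],[0,-1.48,0.56,0],[0,-1.4,0.7,0],[0,-1.35,0.82,0],[0,0,0,0]],
])

```text
time_s: 11.95
ee_pos: [0.5383, -0.0934, 0.43]
ee_rot: [0.015, 0.999, -0.012, -0.03]
ft_force: [0.3, 0.6, -2.3]
finger_gap: 0.0086
```

```bash
python3 -c "
from h import *
o=state(); g=grip(o);print(g); v=g[1:]-[.0245,.125]; print(np.hypot(*v),np.degrees(np.arctan2(v[1],v[0])))
"
```

```text
t 11.95 F tcp [ 0.541  -0.0764  0.43  ] jaw yaw 88.35 tilt z [-0.06  -0.023 -0.998] force [ 0.3  0.6 -2.3] gap 0.0086 q [-0.15  0.25  0.29  1.81 -0.04  1.15  1.69]
[ 0.5318 -0.0803  0.2753]
0.18322971920515513 124.88698915462119
```

arm_command([
  [[0,-0.8,0.73,0],[0,-0.8,0.76,0],[0,-0.77,0.8,0],[0,-0.72,0.85,0],[0,-0.7,0.88,0],[0,-0.65,0.85,0],[0,0,0,0],[0,0,0,0]],
])

```text
time_s: 12.95
ee_pos: [0.5362, -0.1432, 0.3872]
ee_rot: [0.014, 1.0, -0.013, -0.024]
ft_force: [0.0, -0.8, 2.3]
finger_gap: 0.0088
```

```bash
python3 -c "
from h import *
o=state(); g=grip(o);print(g)
"
```

```text
t 12.95 F tcp [ 0.5405 -0.1263  0.3872] jaw yaw 88.42 tilt z [-0.049 -0.025 -0.998] force [ 0.  -0.8  2.3] gap 0.0088 q [-0.07  0.3   0.31  1.85 -0.06  1.05  1.8 ]
[ 0.533  -0.1303  0.2324]
```

arm_command([
  [[0,-0.4,0.35,0],[0,-0.8,0.25,0],[0,-0.9,0,0],[0,-0.8,0,0],[0,-0.7,0,0],[0,-0.3,0,0],[0,0,0,0],[0,0,0,0]],
])

```text
time_s: 13.95
ee_pos: [0.536, -0.1784, 0.386]
ee_rot: [0.011, 1.0, -0.007, -0.025]
ft_force: [-0.1, 3.1, 4.0]
finger_gap: 0.0088
```

```bash
python3 -c "
from h import *
o=state(); g=grip(o);print(g)
"
```

```text
t 13.95 F tcp [ 0.5414 -0.1615  0.386 ] jaw yaw 88.78 tilt z [-0.05  -0.014 -0.999] force [-0.1  3.1  4. ] gap 0.0088 q [-0.01  0.32  0.32  1.82 -0.08  1.06  1.89]
[ 0.5336 -0.1639  0.2312]
```

arm_command([
  [[0,0,0,0],[0,0,0,0],[0,0,0,0],[0,0,0,0],[0,0,-1.5,0],[0,0,-3,0],[0,0,-4,0],[0,0,-4,0],[0,0,-3.5,0],[0,0,0,0]],
], claw=0.2)

```text
time_s: 15.2
ee_pos: [0.5431, -0.1788, 0.5554]
ee_rot: [0.013, 1.0, -0.011, -0.023]
ft_force: [-0.6, -0.4, -0.6]
finger_gap: 0.0513
```

```bash
python3 -c "
from h import *
o=state(); g=grip(o,.173);print(g)
"
```

```text
t 15.2 F tcp [ 0.5484 -0.1617  0.5554] jaw yaw 88.59 tilt z [-0.047 -0.021 -0.999] force [-0.6 -0.4 -0.6] gap 0.0513 q [-0.04  0.21  0.34  1.57 -0.04  1.41  1.85]
[ 0.5404 -0.1656  0.3826]
```

arm_command([
  [[0,2.5,0,0],[0,4,0,0],[0,4,0,0],[0,4,0,0],[0,4,0,0],[0,4,0,0],[0,4,0,0],[0,4,0,0],[0,4,0,0],[0,4,0,0],[0,4,0,0],[0,4,0,0],[0,2.5,0,0],[0,0,0,0],[0,0,0,0]],
], claw=-1)

```text
time_s: 17.08
ee_pos: [0.5554, 0.3201, 0.5389]
ee_rot: [0.018, 0.999, -0.016, -0.027]
ft_force: [0.2, -1.0, 0.3]
finger_gap: 0.0002
```

```bash
python3 -c "
from h import *
o=state(); g=grip(o,.173);print(g)
ci,i2,d=snap('top'); cv2.imwrite('pics/t5.png',cv2.resize(i2[150:340,130:520],(780,380)))
P=cloud(ci,d).reshape(-1,3); P=P[d.ravel()>0];F=np.c_[P[:,:2]@ex,P[:,:2]@ey,P[:,2]]
m=(F[:,2]>.226)&(F[:,2]<.24)&(F[:,0]>.48)&(F[:,0]<.6)&(F[:,1]<-.1)&(F[:,1]>-.25); Q=F[m]; print(len(Q),np.median(Q,0),Q.max(0))
"
```

```text
t 17.07 F tcp [0.5451 0.3374 0.5389] jaw yaw 87.99 tilt z [-0.054 -0.031 -0.998] force [ 0.2 -1.   0.3] gap 0.0002 q [-0.63  0.35  0.06  1.41 -0.02  1.44  0.97]
[0.5359 0.3318 0.3662]
235 [ 0.53300461 -0.15093749  0.23402761] [ 0.56916125 -0.14625704  0.23881762]
```

View pics/t5.png

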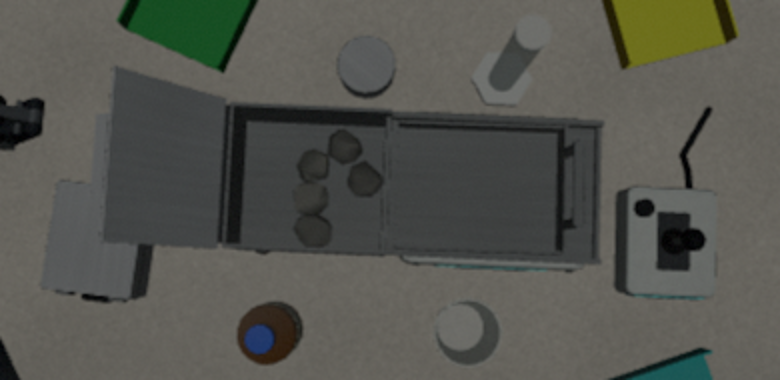

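arm_command([
  [[0,-2,-1,0],[0,-4,-1,0],[0,-4,0,0],[0,-4,0,0],[0,-4,0,0],[0,-4,0,0],[0,-4,0,0],[0,-4,0,0],[0,-4,0,0],[0,-4,0,0],[0,-4,0,0],[0,-4,0,0],[0,-2,0,0],[0,0,0,0],[0,0,0,0]],
], claw=1)

```text
time_s: 19.0
ee_pos: [0.5139, -0.2121, 0.5952]
ee_rot: [0.044, 0.999, -0.017, -0.016]
ft_force: [0.3, -1.0, 0.1]
finger_gap: 0.0852
```

```bash
python3 -c "
from h import *
o=state(); print(grip(o))
ci,im,d=snap('wrist'); P=cloud(ci,d).reshape(-1,3); P=P[d.ravel()>0]
F=np.c_[P[:,:2]@ex,P[:,:2]@ey,P[:,2]]
m=(F[:,2]>.228)&(F[:,2]<.24)&(F[:,0]>.48)&(F[:,0]<.6)&(F[:,1]<-.1)&(F[:,1]>-.25); Q=F[m]; print(len(Q),np.median(Q,0))
for nm,y0,y1 in (('front floor',-.05,.0),('rear floor',-.13,-.09)):
  m=(F[:,2]>.12)&(F[:,2]<.145)&(F[:,0]>.49)&(F[:,0]<.58)&(F[:,1]<y1)&(F[:,1]>y0); print(nm,m.sum(),np.median(F[m],0) if m.any() else 0)
"
```

```text
t 19.0 F tcp [ 0.5203 -0.1959  0.5952] jaw yaw 85.03 tilt z [-0.033 -0.033 -0.999] force [ 0.3 -1.   0.1] gap 0.0852 q [-0.01  0.17  0.38  1.54 -0.02  1.47  1.85]
[ 0.5152 -0.2012  0.4403]
1188 [ 0.529081   -0.15319767  0.23411753]
front floor 4264 [ 0.53320531 -0.02493134  0.13007956]
rear floor 3301 [ 0.53329054 -0.10980881  0.13000979]
```

arm_command([
  [[-1.1,2.8,1,-1.6],[-1.1,2.8,2,-1.6],[0,0,2.5,0],[0,0,2.5,0],[0,0,2.5,0],[0,0,2.5,0],[0,0,2,0],[0,0,1,0],[0,0,0,0],[0,0,0,0]],
])

```text
time_s: 20.3
ee_pos: [0.5408, -0.1373, 0.4237]
ee_rot: [-0.004, 1.0, -0.012, -0.017]
ft_force: [-0.8, -0.1, -1.0]
finger_gap: 0.0853
```

```bash
python3 -c "
from h import *
o=state(); print(grip(o))
"
```

```text
t 20.3 F tcp [ 0.5448 -0.1203  0.4237] jaw yaw 90.51 tilt z [-0.035 -0.025 -0.999] force [-0.8 -0.1 -1. ] gap 0.0853 q [-0.08  0.27  0.31  1.8  -0.05  1.11  1.82]
[ 0.5396 -0.1244  0.2688]
```

arm_command([
  [[0.3,-1.3,0,1.1],[0.3,-1.3,0.5,1.1],[0,0,1.2,0],[0,0,1.2,0],[0,0,0.7,0],[0,0,0,0],[0,0,0,0]],
])

```text
time_s: 21.18
ee_pos: [0.5331, -0.1669, 0.3871]
ee_rot: [0.017, 1.0, -0.013, -0.016]
ft_force: [0.1, -0.1, 0.3]
finger_gap: 0.0853
```

```bash
python3 -c "
from h import *
o=state(); print(grip(o))
"
```

```text
t 21.18 F tcp [ 0.538  -0.15    0.3871] jaw yaw 88.07 tilt z [-0.033 -0.025 -0.999] force [ 0.1 -0.1  0.3] gap 0.0853 q [-0.04  0.31  0.32  1.84 -0.07  1.03  1.85]
[ 0.5331 -0.1541  0.2323]
```

Grasp, lift the rear a little, and draw back about 20 mm.

arm_command([
  [[0,0.1,0.4,0],[0,0,0,0],[0,0,0,0],[0,0,0,0],[0,0,0,0],[0,0,0,0],[0,0,-0.5,0],[0,0,-0.5,0],[0,-0.6,-0.1,0],[0,-0.7,0,0],[0,-0.7,0,0],[0,-0.3,0,0],[0,0,0,0]],
], claw=-1, grip_force=50)

```text
time_s: 22.8
ee_pos: [0.5318, -0.1903, 0.3936]
ee_rot: [0.017, 1.0, -0.013, -0.018]
ft_force: [0.6, 0.6, -4.3]
finger_gap: 0.0084
```

```bash
python3 -c "
from h import *
o=state(); print(grip(o))
ci,im,d=snap('scene'); P=cloud(ci,d).reshape(-1,3); P=P[d.ravel()>0]
F=np.c_[P[:,:2]@ex,P[:,:2]@ey,P[:,2]]
for nm,y0,y1 in (('front floor',-.06,-.045),('rear floor',-.13,-.11)):
  m=(F[:,2]>.12)&(F[:,2]<.15)&(F[:,0]>.51)&(F[:,0]<.56)&(F[:,1]<y1)&(F[:,1]>y0); print(nm,m.sum(),np.median(F[m],0) if m.any() else 0)
"
```

```text
t 22.8 F tcp [ 0.5375 -0.1735  0.3936] jaw yaw 88.07 tilt z [-0.036 -0.026 -0.999] force [ 0.6  0.6 -4.3] gap 0.0084 q [-0.01  0.31  0.33  1.82 -0.07  1.05  1.89]
[ 0.532  -0.1777  0.2388]
front floor 106 [ 0.5309204  -0.05277356  0.13173181]
rear floor 145 [ 0.53293341 -0.12012423  0.13632993]
```

arm_command([
  [[0,0,0.4,0],[0,0,0.4,0],[0,0,0.2,0],[0,0,0,0]],
])

```text
time_s: 23.35
ee_pos: [0.5318, -0.1913, 0.3843]
ee_rot: [0.017, 1.0, -0.014, -0.017]
ft_force: [-0.2, -1.2, -2.0]
finger_gap: 0.0081
```

```bash
python3 -c "
from h import *
o=state(); print(grip(o))
ci,im,d=snap('scene'); P=cloud(ci,d).reshape(-1,3); P=P[d.ravel()>0]
F=np.c_[P[:,:2]@ex,P[:,:2]@ey,P[:,2]]
for nm,y0,y1 in (('front floor',-.06,-.045),('rear floor',-.13,-.11)):
  m=(F[:,2]>.12)&(F[:,2]<.15)&(F[:,0]>.51)&(F[:,0]<.56)&(F[:,1]<y1)&(F[:,1]>y0); print(nm,m.sum(),np.median(F[m],0) if m.any() else 0)
"
```

```text
t 23.35 F tcp [ 0.5375 -0.1745  0.3843] jaw yaw 88.06 tilt z [-0.033 -0.028 -0.999] force [-0.2 -1.2 -2. ] gap 0.0081 q [-0.    0.32  0.33  1.83 -0.08  1.03  1.89]
[ 0.5324 -0.1789  0.2294]
front floor 108 [ 0.53246925 -0.05232436  0.13124405]
rear floor 134 [ 0.53020676 -0.11931718  0.13136887]
```

arm_command([
  [[0,0,0.1,0],[0,0,0,0],[0,0,0,0],[0,0,0,0],[0,0,0,0],[0,0,-1.5,0],[0,0,-3,0],[0,0,-4,0],[0,0,-4,0],[0,0,-3.5,0],[0,0,0,0]],
], claw=0.5)

```text
time_s: 24.78
ee_pos: [0.5371, -0.186, 0.555]
ee_rot: [0.017, 1.0, -0.014, -0.013]
ft_force: [-0.4, 0.1, -0.5]
finger_gap: 0.064
```

arm_command([
  [[0,2.5,0,0],[0,4,0,0],[0,4,0,0],[0,4,0,0],[0,4,0,0],[0,4,0,0],[0,4,0,0],[0,4,0,0],[0,4,0,0],[0,4,0,0],[0,4,0,0],[0,4,0,0],[0,4,0,0],[0,0,0,0],[0,0,0,0]],
], claw=-1)

```text
time_s: 26.65
ee_pos: [0.5529, 0.3312, 0.5347]
ee_rot: [0.02, 0.999, -0.017, -0.018]
ft_force: [0.3, -0.4, 0.5]
finger_gap: 0.0
```

```bash
python3 -c "
from h import *
o=state(); print(grip(o,.173))
ci,im,d=snap('top'); P=cloud(ci,d).reshape(-1,3); P=P[d.ravel()>0]
F=np.c_[P[:,:2]@ex,P[:,:2]@ey,P[:,2]]
m=(F[:,2]>.226)&(F[:,2]<.245)&(F[:,0]>.48)&(F[:,0]<.6)&(F[:,1]<-.1)&(F[:,1]>-.25); Q=F[m]; print(len(Q),np.median(Q,0))
for nm,y0,y1 in (('front floor',-.06,-.035),('rear floor',-.13,-.11)):
  m=(F[:,2]>.12)&(F[:,2]<.15)&(F[:,0]>.51)&(F[:,0]<.56)&(F[:,1]<y1)&(F[:,1]>y0); print(nm,m.sum(),np.median(F[m],0) if m.any() else 0)
m=(F[:,2]>.27)&(F[:,2]<.32)&(F[:,0]>.45)&(F[:,0]<.62)&(F[:,1]<.31)&(F[:,1]>.15);print('lid edge',np.percentile(F[m],[2,98],axis=0))
"
```

```text
t 26.65 F tcp [0.5423 0.3484 0.5347] jaw yaw 87.69 tilt z [-0.037 -0.034 -0.999] force [ 0.3 -0.4  0.5] gap 0.0 q [-0.64  0.35  0.05  1.42 -0.01  1.42  0.94]
[0.536  0.3423 0.362 ]
236 [ 0.5306953  -0.17706434  0.23377618]
front floor 288 [ 0.53492056 -0.04748571  0.12983747]
rear floor 232 [ 0.53474231 -0.12010932  0.13005278]
lid edge [[0.45922027 0.25450182 0.27093264]
 [0.60516112 0.28483409 0.30143841]]
```

arm_command([
  [[0,0,2,0],[0,0,2.5,0],[0,0,2.5,0],[0,0,1.5,0],[0,0,0,0],[0,0,0,0]],
])

```text
time_s: 27.45
ee_pos: [0.5514, 0.3214, 0.4508]
ee_rot: [0.026, 0.999, -0.017, -0.016]
ft_force: [-0.2, 0.6, 0.4]
finger_gap: 0.0002
```

```bash
python3 -c "
from h import *
o=state(); print(grip(o,.173))
"
```

```text
t 27.45 F tcp [0.5411 0.3386 0.4508] jaw yaw 87.1 tilt z [-0.033 -0.032 -0.999] force [-0.2  0.6  0.4] gap 0.0002 q [-0.63  0.38  0.05  1.56 -0.01  1.25  0.94]
[0.5356 0.3329 0.278 ]
```

arm_command([
  [[0,-1,0,0],[0,-1,0,0],[0,-1,0,0],[0,-1,0,0],[0,-1,0,0],[0,-1,0,0],[0,-1,0,0],[0,-1,0,0],[0,-1,0,0],[0,0,0,0]],
])

```text
time_s: 28.7
ee_pos: [0.547, 0.2243, 0.4567]
ee_rot: [0.026, 0.999, -0.015, -0.014]
ft_force: [0.6, -0.1, -0.7]
finger_gap: -0.0002
```

```bash
python3 -c "
from h import *
o=state(); print(grip(o,.173))
ci,im,d=snap('scene'); cv2.imwrite('pics/s6.png',cv2.resize(im[80:340,130:480],None,fx=2,fy=2))
P=cloud(ci,d).reshape(-1,3); P=P[d.ravel()>0]
F=np.c_[P[:,:2]@ex,P[:,:2]@ey,P[:,2]]
m=(F[:,2]>.16)&(F[:,2]<.35)&(F[:,0]>.56)&(F[:,0]<.61)&(F[:,1]<.31)&(F[:,1]>.0);print('lid',m.sum(),np.polyfit(F[m][:,2],F[m][:,1],1),np.percentile(F[m],[2,98],axis=0))
"
```

```text
t 28.7 F tcp [0.5396 0.2414 0.4567] jaw yaw 87.0 tilt z [-0.029 -0.03  -0.999] force [ 0.6 -0.1 -0.7] gap -0.0002 q [-0.53  0.3   0.08  1.67 -0.01  1.22  1.07]
[0.5349 0.2361 0.2838]
lid 576 [0.09292272 0.17587323] [[0.56103236 0.19188248 0.1636917 ]
 [0.6096187  0.21607314 0.32016934]]
```

arm_command([
  [[0,-0.8,0,0],[0,-0.8,0,0],[0,-0.8,0,0],[0,-0.8,0,0],[0,-0.8,0,0],[0,0,0,0],[0,0,0,0],[0,0,0,0],[0,0,0,0]],
])

```text
time_s: 29.88
ee_pos: [0.5445, 0.1832, 0.4577]
ee_rot: [0.025, 0.999, -0.015, -0.014]
ft_force: [0.1, 0.4, -0.1]
finger_gap: -0.0001
```

```bash
python3 -c "
from h import *
o=state(); print(grip(o,.173))
ci,im,d=snap('scene'); cv2.imwrite('pics/s7.png',cv2.resize(im[80:340,130:480],None,fx=2,fy=2))
P=cloud(ci,d).reshape(-1,3); P=P[d.ravel()>0]
F=np.c_[P[:,:2]@ex,P[:,:2]@ey,P[:,2]]
m=(F[:,2]>.145)&(F[:,2]<.35)&(F[:,0]>.57)&(F[:,0]<.605)&(F[:,1]<.31)&(F[:,1]>.0);print('lid',m.sum(),np.percentile(F[m],[2,50,98],axis=0))
"
```

```text
t 29.88 F tcp [0.5385 0.2002 0.4577] jaw yaw 87.14 tilt z [-0.029 -0.029 -0.999] force [ 0.1  0.4 -0.1] gap -0.0001 q [-0.48  0.27  0.09  1.7  -0.01  1.21  1.14]
[0.5337 0.195  0.2849]
lid 576 [[0.57112069 0.05362546 0.14820235]
 [0.59019638 0.14387627 0.21521033]
 [0.60480082 0.19437816 0.29164677]]
```

View pics/s7.png

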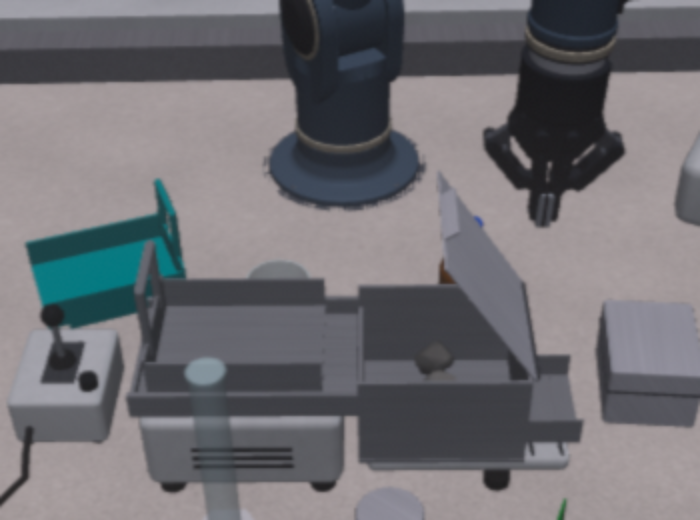

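arm_command([
  [[0,0,-3,0],[0,0,-3,0],[0.9,-2,-2,0],[0.9,-4,0,0],[0.9,-4,0,0],[0.9,-4,0,0],[0.9,-4,0,0],[0.9,-4,0,0],[0.9,-4,0,0],[0.9,-4,0,0],[0.9,-4,0,0],[0.9,-4,0,0],[0,-4,0,0],[0,-3,0,0],[0,0,0,0],[0,0,0,0]],
])

```text
time_s: 31.92
ee_pos: [0.4326, -0.2697, 0.5575]
ee_rot: [0.021, 1.0, -0.015, -0.012]
ft_force: [0.5, 0.9, 0.1]
finger_gap: -0.0002
```

```bash
python3 -c "
from h import *
o=state(); print(grip(o,.173))
ci,im,d=snap('scene'); cv2.imwrite('pics/s8.png',cv2.resize(im[120:340,100:480],(760,440)))
P=cloud(ci,d).reshape(-1,3); P=P[d.ravel()>0]
F=np.c_[P[:,:2]@ex,P[:,:2]@ey,P[:,2]]
m=(F[:,2]>.14)&(F[:,2]<.35)&(F[:,0]>.47)&(F[:,0]<.60)&(F[:,1]<.18)&(F[:,1]>.02);print('lid',m.sum(),np.percentile(F[m],[2,50,98],axis=0))
m=(F[:,2]>.11)&(F[:,2]<.16)&(F[:,0]>.45)&(F[:,0]<.52)&(F[:,1]<-.26)&(F[:,1]>-.33);print('knob',m.sum(),F[m].min(0),F[m].max(0))
"
```

```text
t 31.93 F tcp [ 0.4409 -0.256   0.5575] jaw yaw 87.56 tilt z [-0.025 -0.029 -0.999] force [0.5 0.9 0.1] gap -0.0002 q [ 0.02  0.09  0.48  1.71 -0.    1.36  2.04]
[ 0.4366 -0.2612  0.3847]
lid 3301 [[0.47303606 0.02978176 0.15236233]
 [0.53922844 0.1034543  0.15541526]
 [0.59727389 0.17692288 0.15888474]]
knob 127 [ 0.47826151 -0.30438069  0.11077405] [ 0.50294312 -0.28174879  0.14925916]
```

View pics/s8.png

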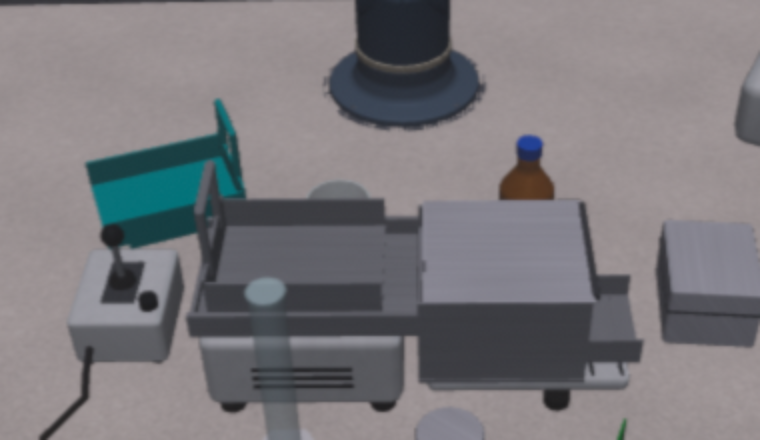

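arm_command([
  [[0,-1.2,1,0],[0,-1.2,2.5,0],[0,0,3.5,0],[0,0,3.5,0],[0,0,3.5,0],[0,0,3.5,0],[0,0,3,0],[0,0,2,0],[0,0,1,0],[0,0,0,0],[0,0,0,0]],
])

```text
time_s: 33.35
ee_pos: [0.4263, -0.2996, 0.3126]
ee_rot: [0.016, 1.0, -0.015, -0.013]
ft_force: [0.1, -0.7, 0.6]
finger_gap: -0.0
```

```bash
python3 -c "
from h import *
o=state(); print(grip(o,.173))
"
```

```text
t 33.35 F tcp [ 0.4355 -0.2861  0.3126] jaw yaw 88.19 tilt z [-0.026 -0.03  -0.999] force [ 0.1 -0.7  0.6] gap -0.0 q [ 0.14  0.35  0.47  2.01 -0.16  0.83  2.24]
[ 0.4312 -0.2913  0.1397]
```

arm_command([
  [[0,0,1.2,0],[0,0,1,0],[0,0,0,0],[-1,0,0,0],[-1,0,0,0],[-1,0,0,0],[-1,0,0,0],[-0.8,0,0,0],[-0.7,0,0,0],[0,0,0,0]],
])

```text
time_s: 34.6
ee_pos: [0.4842, -0.3027, 0.2888]
ee_rot: [0.016, 1.0, -0.015, -0.013]
ft_force: [-2.8, -0.8, 1.8]
finger_gap: 0.0003
```

```bash
cat > k.py <<'E'
from h import *
o=state(); print(grip(o,.173))
ci,im,d=snap('scene'); cv2.imwrite('pics/s%d.png'%int(o['time_s']*100),im)
P=cloud(ci,d).reshape(-1,3); B=im.reshape(-1,3)[d.ravel()>0]; P=P[d.ravel()>0]
F=np.c_[P[:,:2]@ex,P[:,:2]@ey,P[:,2]]
m=(F[:,2]>.118)&(F[:,2]<.16)&(F[:,0]>.45)&(F[:,0]<.56)&(F[:,1]<-.26)&(F[:,1]>-.33);print('knob',m.sum(),F[m].min(0),F[m].max(0))
E
python3 k.py
```

```text
t 34.6 F tcp [ 0.4935 -0.2873  0.2888] jaw yaw 88.21 tilt z [-0.027 -0.03  -0.999] force [-2.8 -0.8  1.8] gap 0.0003 q [ 0.14  0.46  0.44  1.92 -0.2   0.83  2.22]
[ 0.489  -0.2926  0.1159]
knob 265 [ 0.47918371 -0.31452879  0.12330768] [ 0.52549853 -0.26863314  0.15990371]
```

arm_command([
  [[-0.4,0,0,0],[-0.4,0,0,0],[-0.2,0,0,0],[0,0,0,0]],
])

```text
time_s: 35.15
ee_pos: [0.4907, -0.3034, 0.2877]
ee_rot: [0.017, 1.0, -0.013, -0.018]
ft_force: [-3.4, 0.3, 1.7]
finger_gap: -0.0003
```

```bash
python3 k.py
```

```text
t 35.15 F tcp [ 0.5    -0.2879  0.2877] jaw yaw 88.05 tilt z [-0.037 -0.026 -0.999] force [-3.4  0.3  1.7] gap -0.0003 q [ 0.14  0.47  0.44  1.9  -0.21  0.84  2.21]
[ 0.4938 -0.2926  0.1149]
knob 271 [ 0.48482188 -0.31308203  0.11921066] [ 0.52932378 -0.26742307  0.1597737 ]
```

arm_command([
  [[-0.5,0,0,0],[-0.5,0,0,0],[-0.5,0,0,0]],
])

```text
time_s: 35.58
ee_pos: [0.4959, -0.3055, 0.2869]
ee_rot: [0.02, 0.999, -0.008, -0.033]
ft_force: [-14.8, 3.4, 11.7]
finger_gap: 0.0001
```

```bash
python3 k.py
```

```text
t 35.58 F tcp [ 0.5052 -0.2898  0.2869] jaw yaw 87.76 tilt z [-0.066 -0.015 -0.998] force [-14.8   3.4  11.7] gap 0.0001 q [ 0.14  0.48  0.45  1.88 -0.2   0.88  2.21]
[ 0.494  -0.2928  0.1143]
knob 276 [ 0.48923283 -0.31877903  0.11805787] [ 0.53027231 -0.26958196  0.1598511 ]
```

arm_command([
  [[-0.3,0,0,0],[-0.3,0,0,0],[-0.3,0,0,0],[-0.3,0,0,0],[-0.3,0,0,0]],
])

```text
time_s: 36.25
ee_pos: [0.5004, -0.3077, 0.2865]
ee_rot: [0.023, 0.999, -0.003, -0.048]
ft_force: [-11.8, 2.2, 8.7]
finger_gap: 0.0002
```

```bash
python3 k.py
```

```text
t 36.25 F tcp [ 0.5099 -0.2918  0.2865] jaw yaw 87.39 tilt z [-0.096 -0.003 -0.995] force [-11.8   2.2   8.7] gap 0.0002 q [ 0.14  0.5   0.45  1.86 -0.2   0.92  2.2 ]
[ 0.4933 -0.2928  0.1143]
knob 272 [ 0.48686692 -0.32383032  0.11866368] [ 0.52896789 -0.26675211  0.1599467 ]
```

arm_command([
  [[-0.25,0,0,0],[-0.25,0,0,0],[-0.25,0,0,0],[-0.25,0,0,0],[-0.25,0,0,0],[-0.25,0,0,0],[-0.25,0,0,0]],
])

```text
time_s: 37.17
ee_pos: [0.506, -0.3101, 0.2861]
ee_rot: [0.026, 0.997, 0.004, -0.066]
ft_force: [-10.1, 1.2, 6.2]
finger_gap: 0.0001
```

```bash
python3 k.py
```

```text
t 37.17 F tcp [ 0.5155 -0.294   0.2861] jaw yaw 86.98 tilt z [-0.132  0.012 -0.991] force [-10.1   1.2   6.2] gap 0.0001 q [ 0.14  0.52  0.45  1.83 -0.19  0.97  2.19]
[ 0.4926 -0.2926  0.1147]
knob 262 [ 0.48685596 -0.32523291  0.12200593] [ 0.52985808 -0.27783363  0.15963383]
```

arm_command([
  [[1.5,0,0,0],[2,0,0,0],[2,0,0,0],[2,0,0,0],[1,0,0,0],[0,0,-3,0],[0,0,-4,0],[0,0,-4,0],[0,0,-4,0],[0,0,-4,0],[0,0,0,0]],
])

```text
time_s: 38.6
ee_pos: [0.4474, -0.3054, 0.496]
ee_rot: [0.023, 0.998, -0.0, -0.051]
ft_force: [-0.4, -0.3, -0.5]
finger_gap: 0.0001
```

```bash
cat >> k.py <<'E'
ci,i2,d2=snap('top'); cv2.imwrite('pics/fin.png',np.vstack([cv2.resize(im[130:340,100:480],(543,300)),cv2.resize(i2[150:340,130:520],(543,265))]))
m=(F[:,2]>.14)&(F[:,2]<.35)&(F[:,0]>.47)&(F[:,0]<.60)&(F[:,1]<.18)&(F[:,1]>.02);print('lid',np.percentile(F[m],[2,50,98],axis=0))
for nm,y0,y1 in (('front floor',-.06,-.04),('rear floor',-.14,-.11)):
  m=(F[:,2]>.12)&(F[:,2]<.15)&(F[:,0]>.51)&(F[:,0]<.56)&(F[:,1]<y1)&(F[:,1]>y0); print(nm,m.sum(),np.median(F[m],0) if m.any() else 0)
E
python3 k.py
```

```text
t 38.6 F tcp [ 0.4568 -0.2912  0.496 ] jaw yaw 87.33 tilt z [-0.102  0.002 -0.995] force [-0.4 -0.3 -0.5] gap 0.0001 q [ 0.07  0.21  0.53  1.73 -0.05  1.32  2.13]
[ 0.4392 -0.2913  0.3239]
knob 117 [ 0.47530717 -0.30408202  0.11920344] [ 0.50332656 -0.28279695  0.15118186]
lid [[0.472738   0.02978886 0.15234942]
 [0.53927088 0.10328235 0.15542563]
 [0.59780388 0.17689327 0.15863917]]
front floor 148 [ 0.53243771 -0.05005689  0.13109535]
rear floor 188 [ 0.52976456 -0.12433392  0.1309225 ]
```

View pics/fin.png

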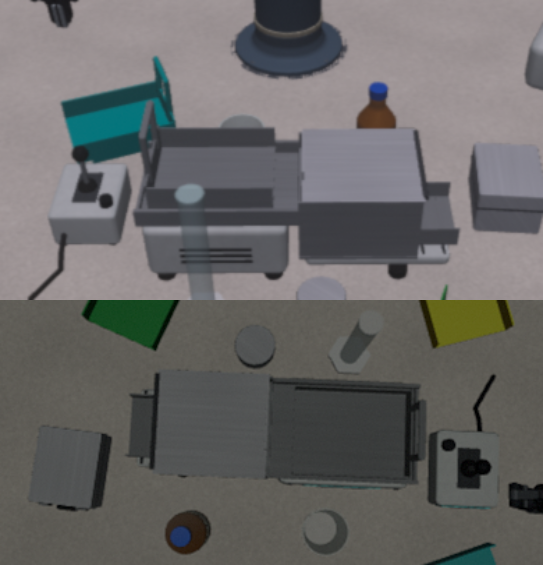

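```bash
python3 -c "
from h import *
print(job.finish_job())"
```

```text
the job is handed in; nothing more can be done
None
```

The job is done and handed in at about 39 s of the 69 s allowed.

- **Lumps:** I gripped the tray by its bar, slid it to the sill and tipped it to about 70°. The top view afterwards showed all five lumps in the hopper and the tray empty, with none spilled.
- **Tray:** The first draw-back left it about 13 mm short, with the lip only about 4 mm behind the sill. I re-gripped it and drew it back further. It now stands with its lip about 30 mm behind the sill, and the floor reads level front and rear (0.131 m).
- **Lid:** It was pushed past upright and fell shut. The plate now lies flat at about 0.155 m.
- **Lever:** With the lid shut, I pushed the lever forward until the knob stopped moving and the force rose to 10–15 N. I held it there for about 1.6 s and then let go. The knob returned to within about 2 mm of its starting place.
- **Bystanders:** In the last pictures the bottle, beaker, cylinder, tin, case and look-alikes stand where they were, judged by eye. The gripper is clear of everything.

No final check failed. The arm drifted a few degrees in tilt over long moves and while pressing the lever, which did no harm.

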